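# Load the anaesthetic drug tray

## Task

Load the drug tray for the next case: stand each of the four sealed vials (yellow, red, blue and green cap) upright in the tray cup of its own colour, setting the glass down rather than dropping it. Leave the two that do not belong untouched where they stand on the counter: the black-capped vial, and the opened blue-banded vial whose cap is gone and whose grey stopper shows.

Things in the scene. Friction and masses are not known exactly. Their poses are not given: they have to be found in the camera images.
- vial_yellow: sealed, to be moved: glass injection vial 30 mm in diameter up to 46 mm high, then a narrow neck and a 21 mm wide yellow flip-off cap, yellow band on the white label; 65 mm tall, about 50 g, upright on the counter. Origin: centre of its underside; z up its axis. Grip its body 22 to 44 mm above the underside; 25 mm is free all round it at the start.
- vial_red: sealed, to be moved: glass injection vial 30 mm in diameter up to 46 mm high, then a narrow neck and a 21 mm wide red flip-off cap, red band on the white label; 65 mm tall, about 50 g, upright on the counter. Origin: centre of its underside; z up its axis. Grip its body 22 to 44 mm above the underside; 25 mm is free all round it at the start.
- vial_blue: sealed, to be moved: glass injection vial 30 mm in diameter up to 46 mm high, then a narrow neck and a 21 mm wide blue flip-off cap, blue band on the white label; 65 mm tall, about 50 g, upright on the counter. Origin: centre of its underside; z up its axis. Grip its body 22 to 44 mm above the underside; 25 mm is free all round it at the start.
- vial_green: sealed, to be moved: glass injection vial 30 mm in diameter up to 46 mm high, then a narrow neck and a 21 mm wide green flip-off cap, green band on the white label; 65 mm tall, about 50 g, upright on the counter. Origin: centre of its underside; z up its axis. Grip its body 22 to 44 mm above the underside; 25 mm is free all round it at the start.
- vial_black: look-alike, to be left: glass injection vial 30 mm in diameter up to 46 mm high, then a narrow neck and a 21 mm wide black cap, black band on the white label; 65 mm tall, about 50 g, upright on the counter. Origin: centre of its underside; z up its axis.
- vial_opened: look-alike, to be left: glass injection vial 30 mm in diameter up to 46 mm high, then a narrow neck and a 21 mm wide bare silver ring with a dark grey stopper, its cap gone; blue band on the white label; 61 mm tall, about 50 g, upright on the counter. Origin: centre of its underside; z up its axis.
- cup_yellow: yellow square cup fixed in the white drug tray: 63 mm outside, 59 mm inside, 20 mm high, floor 3 mm thick. Origin: centre of its underside, 3 mm above the counter (rim at 23 mm; a vial in it stands 6 mm above the counter). The four cups form a row along their y axes, 64 mm apart, order varies.
- cup_red: red square cup fixed in the white drug tray: 63 mm outside, 59 mm inside, 20 mm high, floor 3 mm thick. Origin: centre of its underside, 3 mm above the counter (rim at 23 mm; a vial in it stands 6 mm above the counter). On its -x side the tray has a 50 mm wide bay of syringes; bay and tray rim (22 mm high) are lower than the cup's rim.
- cup_blue: blue square cup fixed in the white drug tray: 63 mm outside, 59 mm inside, 20 mm high, floor 3 mm thick. Origin: centre of its underside, 3 mm above the counter (rim at 23 mm; a vial in it stands 6 mm above the counter). The four cups form a row along their y axes, 64 mm apart, order varies.
- cup_green: green square cup fixed in the white drug tray: 63 mm outside, 59 mm inside, 20 mm high, floor 3 mm thick. Origin: centre of its underside, 3 mm above the counter (rim at 23 mm; a vial in it stands 6 mm above the counter). On its -x side the tray has a 50 mm wide bay of syringes; bay and tray rim (22 mm high) are lower than the cup's rim.

How it is judged:
By the outcome, as a careful person would: the job done as asked, in the order asked, and still so for the second after the job is handed in, with the robot touching nothing.
It also fails if it takes over 96 s, if anything falls off the work surface, if the arm or the gripper's body presses on something with over 40 N, if the wrist force passes 120 N, or if a joint passes its speed limit or range.

## Robot

A 6-joint arm with a two-finger parallel gripper is mounted at the origin on the work surface. World frame = base frame: x ahead of the robot, y to its left, z up, the work surface at z = 0. Lengths are in mm, angles in rad, forces in N, time in s.
With the tool pointing down it reaches from about 275 to 1000 mm from the base axis. Payload 8.4 kg.
Tool frame: the origin (TCP) lies at the very end of the fingers, on their centre line; the grasp point (between the pads) lies behind it (r.grip_point_offset is the x of the grasp point in the tool frame, in mm); x points along the fingers, z is the direction in which the jaws open and shut, and the axes are right-handed (so a half turn about x gives the same grasp; the last joint's range is limited). The gripper opens to 85 mm and grips with 20 to 120 N. Pads are 22 mm wide; open, the fingers measure 114 mm over their backs; the gripper's body (76 mm by 85 mm) begins 54 mm behind the grasp point. The pads swing forward as they close: fully open they stand 13 mm farther back than shut.
Start: joints at [-1.332, 0.353, 1.633, -0, 1.155, -0.002], TCP at [149.048, -606.97, 231.281] pointing down, gripper open.
Joint ranges: [-2.63, 2.63], [-0.92, 2.1], [0.06, 2.66], [-1.3, 4.44], [0, 2.69], [-3.02, 3.02]. Speed limits (rad/s): [2.22, 2.22, 2.79, 3.14, 3.14, 3.14].

## Interface

Orientations are given as [roll, pitch, yaw] about the fixed x, y, z axes, in that order (R = Rz(yaw) Ry(pitch) Rx(roll)).
In Python, from rig import r, vision, order gives the robot as it stands. The module is installed in compiled form; this text tells all that it offers.
- The arm moves only by the tool step_arm, never from a script. Its argument "rows" is a list of rows, each a list of 7 numbers: the shift along the world's x, y, z in mm, then the turn, a rotation vector about the world's x, y, z in rad, then the finger opening in mm, from 0 to 85.4. A call has exactly 8 rows; each row is the pose to reach, as a shift and turn from the pose measured when the call began; what a row does not reach only later rows make up. A row lasts 1/8 s, in which the tool goes at most 62.5 mm and 10.7 degrees, less where a joint would pass 70% of its speed; a pose out of reach is approached as far as the arm can. A call with a gripper value outside its range is refused whole. The fingers move at their own pace and stop on an object; "force" is the grip in N (left out, the last holds). Time passes only in rows, so rows that repeat a pose let the fingers close, or fill a call up. It gives the time, the measured TCP pose, the force and the opening at its end, in the units of the state.
- r.sense(): the state, without advancing time (a new reading comes with each control period).
- vision.grab_frame(name): name is "scene" or "top"; returns (picture, depth): 420x560x3 uint8, red, green, blue; 420x560 float32, mm along the optical axis (not along the pixel's ray), 0 where there is no reading.
- vision.camera_info(name): a dict with "K" (3x3 intrinsics, pixels), "origin" and "attitude" of the camera in the world. Camera axes: x right, y down, z forward; pixel columns grow to the right and rows downward; lengths in mm; the calibration is good to about 2 mm. A picture is of the moment at which its call begins. camera_info takes no time and is no camera call.
- order.sign_off(): hands the job in, once; it reports no verdict.
The state is a dict: "clock": time; "qpos": joint angles; "qvel": joint speeds; "joint_efforts": joint torques, N m; "eef_pos": TCP position; "tcp_rot": TCP orientation; "contact_force": force on the tool from outside, world axes, zero at the start; "wrist_torque": the same for the moment, N m; "opening": opening from 0.0 (shut) to 1.0 (fully open).
Only numpy, scipy, OpenCV 4.12 (cv2) and the standard library are available. Lean on these libraries where they do the work, as an engineer would, in place of code of your own. Each camera call takes 0.05 s, during which the arm holds its last target.

## Working session

There is one attempt and no reset: what is moved stays moved. The work goes in short steps, Python scripts to look and compute and a tool call to move; the robot and the scene stay as the last step left them, time stands still between calls to the robot, and variables do not carry over. Pictures are saved under pics/ and viewed, and the job is handed in when it is done.

Besides the shell and the picture viewer there is one more tool, called after "Emit:" as name(argument=value, ...), one argument or row to a line, values as JSON. step_arm: Moves the arm, as the interface text tells. Its arguments: {"type":"object","properties":{"rows":{"type":"array"},"force":{"type":"number"}},"required":["rows"]}

```bash
mkdir -p pics
cat > h.py <<'E'
import numpy as np,cv2
from rig import r,vision,order
def grab(n,tag):
    p,d=vision.grab_frame(n); cv2.imwrite(f'pics/{tag}_{n}.png',p[:,:,::-1]); np.savez(f'pics/{tag}_{n}.npz',p=p,d=d); return p,d
E
python3 - <<'E'
from h import *
for n in('scene','top'):
    grab(n,'a'); print(n,vision.camera_info(n))
print(r.sense(),r.grip_point_offset)
E
```

```text
scene {'K': array([[424.00008585,   0.        , 286.67448884],
       [  0.        , 424.00008585, 211.10825392],
       [  0.        ,   0.        ,   1.        ]]), 'origin': array([ 927.54936735, -227.32432575,  737.60911032]), 'attitude': array([-2.55912029e+00, -1.31607075e-03,  1.01888774e+00])}
top {'K': array([[541.79259424,   0.        , 277.9635647 ],
       [  0.        , 541.79259424, 210.17430908],
       [  0.        ,   0.        ,   1.        ]]), 'origin': array([ 290.03768562,   10.005841  , 1369.82687734]), 'attitude': array([-2.95119218, -0.00986885, -1.5520962 ])}
{'clock': 0.1, 'qpos': array([-1.33240935e+00,  3.53569888e-01,  1.63406693e+00, -1.95621239e-05,
        1.15520043e+00, -2.41304114e-03]), 'qvel': array([ 0.00120335, -0.00314732, -0.00090797, -0.00013024, -0.00013145,
        0.00108143]), 'joint_efforts': array([ 1.55771526e-03, -6.06356263e+01, -3.42819750e+01,  1.69158801e-05,
        3.93062801e-03, -1.50933209e-05]), 'eef_pos': array([ 148.93405388, -606.55147447,  230.63930885]), 'tcp_rot': array([-3.12963492,  1.5695516 ,  1.82356199]), 'contact_force': array([ 0.35392494, -0.30406086,  1.41892364]), 'wrist_torque': array([-0.03414026,  0.02112625, -0.01172544]), 'opening': 1.0004733570316562} -18.700000000000003
```

View pics/a_scene.png

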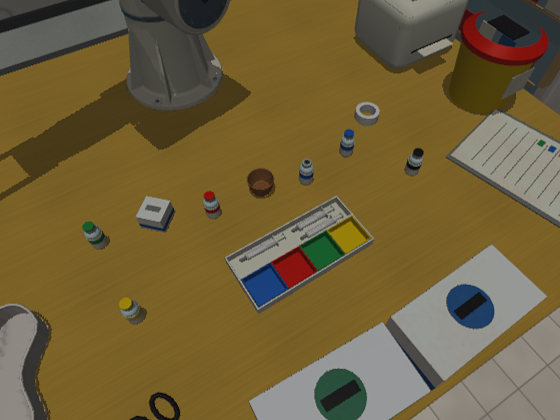

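View pics/a_top.png

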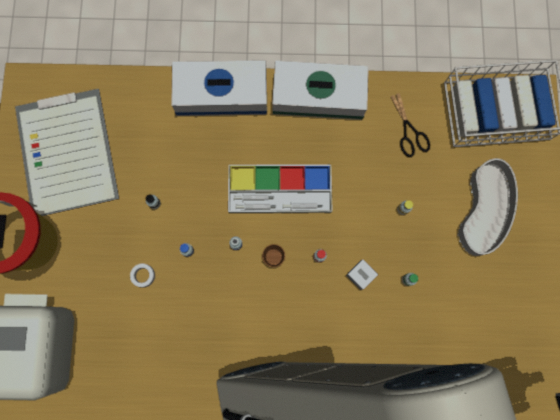

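The scene view (scene px) shows yellow (130,310), red (211,205), blue cap (347,142), green (94,235), black (415,160) and opened (306,171). The cups read blue, red, green, yellow along (265,285) to (350,236). Next I'll measure them in both views.

```bash
cat >> h.py <<'E'
from scipy.spatial.transform import Rotation as Ro
def cam(n):
    c=vision.camera_info(n); return c['K'],np.array(c['origin']),Ro.from_euler('xyz',c['attitude']).as_matrix()
def pts(n,d):
    K,o,R=cam(n); v,u=np.mgrid[:d.shape[0],:d.shape[1]]
    return np.stack([(u-K[0,2])/K[0,0]*d,(v-K[1,2])/K[1,1]*d,d],-1)@R.T+o
def ray(n,u,v):
    K,o,R=cam(n); q=R@np.array([(u-K[0,2])/K[0,0],(v-K[1,2])/K[1,1],1]); return o,q/np.linalg.norm(q)
def tri(a,b):
    o1,d1=ray('scene',*a);o2,d2=ray('top',*b)
    t=np.linalg.lstsq(np.stack([d1,-d2],1),o2-o1,rcond=None)[0]
    p,q=o1+t[0]*d1,o2+t[1]*d2; return (p+q)/2,np.linalg.norm(p-q)
def masks(p):
    h=cv2.cvtColor(p,cv2.COLOR_RGB2HSV); H,S,V=[h[...,i].astype(int) for i in range(3)]
    s=(S>150)&(V>70)
    return dict(yellow=s&(H>24)&(H<33)&(V>120),red=s&((H<6)|(H>172)),blue=s&(H>100)&(H<125),green=s&(H>45)&(H<85))
E
python3 - <<'E'
from h import *
for n in('scene','top'):
    z=np.load(f'pics/a_{n}.npz'); p,d=z['p'],z['d']; P=pts(n,d)
    print(n,'table',np.median(P[150:350,100:500,2]) )
    for c,m in masks(p).items():
        k,l,st,ce=cv2.connectedComponentsWithStats(m.astype(np.uint8))
        for i in range(1,k):
            if st[i,4]>12 :
                q=P[l==i]; print(n,c,st[i].tolist(),ce[i].round(1),'med',np.median(q,0).round(1),'z',np.percentile(q[:,2],[5,95]).round(0))
E
```

```text
scene table -0.2315797303519389
scene yellow [327, 221, 42, 32, 641] [347.6 236.8] med [633.   97.5   4.1] z [ 2. 22.]
scene yellow [119, 298, 12, 11, 112] [124.7 303. ] med [ 565.3 -319.3   64.3] z [63. 66.]
scene red [463, 9, 86, 56, 1568] [501.9  44.5] med [504.2 574.1 174.5] z [159. 183.]
scene red [488, 58, 9, 5, 23] [492.1  60. ] med [505.5 549.1 159.8] z [157. 163.]
scene red [204, 191, 10, 9, 71] [208.7 195.3] med [ 439.5 -103.7   64.1] z [62. 66.]
scene red [271, 247, 46, 41, 921] [293.9 267.8] med [634.9 -29.9   4.5] z [ 2. 23.]
scene blue [345, 130, 9, 7, 50] [348.8 132.8] med [447.7 227.4  64.2] z [63. 66.]
scene blue [549, 146, 7, 6, 27] [551.8 148.6] med [688.6 635.1   4.6] z [2. 6.]
scene blue [242, 263, 46, 44, 991] [264.7 285.3] med [636.5 -94.9   4.7] z [ 2. 22.]
scene blue [447, 285, 47, 43, 1150] [470.2 306.2] med [877.  159.6  75.2] z [73. 77.]
scene green [538, 140, 7, 6, 24] [541.2 142.6] med [663.8 630.6   3.8] z [2. 5.]
scene green [83, 222, 10, 9, 74] [ 87.6 225.9] med [ 384.6 -326.4   64.2] z [62. 66.]
scene green [300, 236, 41, 34, 701] [321.2 252.5] med [
[... 256 characters left out ...]
 177.4] med [640.7 -33.4   3.8] z [-1. 16.]
top red [0, 193, 39, 80, 1266] [ 21.5 232.7] med [456.4 565.4 174.2] z [164. 183.]
top red [318, 250, 7, 8, 45] [321.  253.6] med [ 436.6 -104.2   64.2] z [59. 68.]
top blue [205, 70, 27, 25, 384] [218.5  82.1] med [864.4 159.7  74.4] z [70. 79.]
top blue [533, 76, 22, 50, 659] [543.3 100.2] med [ 845.3 -677.2   58.1] z [54. 63.]
top blue [477, 79, 21, 50, 694] [487.1 103.6] med [ 830.9 -528.4   64.1] z [60. 69.]
top blue [34, 153, 6, 4, 18] [ 36.5 154.3] med [688.8 634.1   3.8] z [1. 8.]
top blue [306, 167, 23, 22, 493] [317.  177.5] med [641.6 -98.4   3.7] z [-1. 17.]
top blue [181, 244, 7, 8, 42] [184.  247.7] med [444.7 227.6  62.6] z [58. 68.]
```

Run:
```python
import cv2,numpy as np
s=cv2.imread('pics/a_scene.png');t=cv2.imread('pics/a_top.png')
a=cv2.resize(s[125:325,70:430],None,fx=2.2,fy=2.2,interpolation=cv2.INTER_CUBIC)
cv2.imwrite('pics/crop_s.png',a)
cv2.imwrite('pics/crop_t.png',cv2.resize(t[155:295,130:430],None,fx=2.6,fy=2.6,interpolation=cv2.INTER_CUBIC))
```

```text
(no output)
```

View pics/crop_s.png

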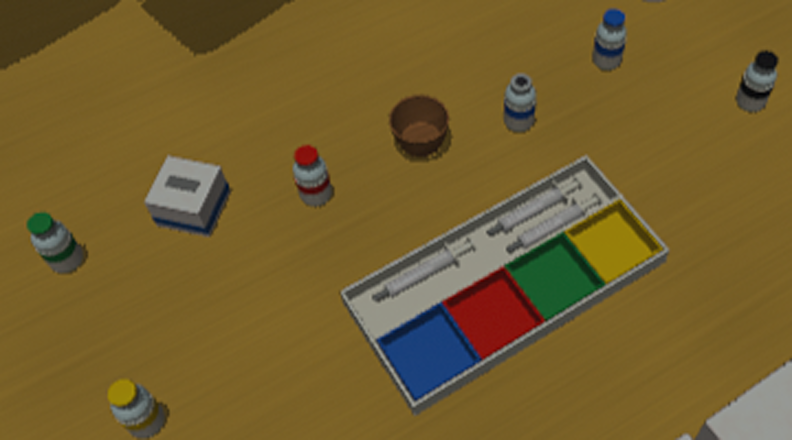

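View pics/crop_t.png

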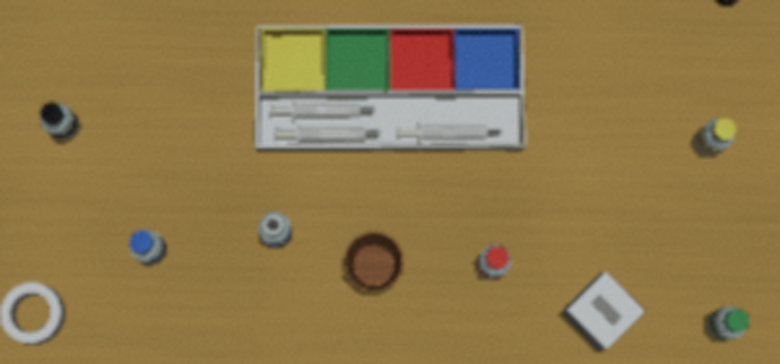

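Run:
```python
from h import *
Z={n:np.load(f'pics/a_{n}.npz') for n in('scene','top')}
def m2(p):
    h=cv2.cvtColor(p,cv2.COLOR_RGB2HSV).astype(int); H,S,V=h[...,0],h[...,1],h[...,2]
    s=(S>110)&(V>60)
    return dict(yellow=(S>150)&(H>=26)&(H<34)&(V>110),red=s&((H<6)|(H>172)),blue=s&(H>100)&(H<125),green=s&(H>45)&(H<85))
win={'scene':dict(yellow=(124,303),red=(208,195),blue=(348,133),green=(87,226)),'top':dict(yellow=(408,205),red=(321,253),blue=(184,247),green=(413,278))}
cw={'scene':dict(yellow=(348,237),red=(294,268),blue=(265,285),green=(321,252)),'top':dict(yellow=(243,178),red=(292,177),blue=(317,177),green=(267,177))}
ce={}
for n in Z:
    p=Z[n]['p'];d=Z[n]['d'];P=pts(n,d)
    hs=cv2.cvtColor(p,cv2.COLOR_RGB2HSV)
    for c,m in m2(p).items():
        for kind,w,rad in(('cap',win,9),('cup',cw,30)):
            u,v=w[n][c]; mm=np.zeros_like(m); mm[v-rad:v+rad+1,u-rad:u+rad+1]=m[v-rad:v+rad+1,u-rad:u+rad+1]
            k,l,st,cc=cv2.connectedComponentsWithStats(mm.astype(np.uint8))
            if k<2: print(n,c,kind,'none',hs[v,u]); continue
            i=1+np.argmax(st[1:,4]); mm=l==i
            if kind=='cap': 
                mm&=(P[...,2]>55)
                vv,uu=np.nonzero(mm);ce[n,c]=(uu.mean(),vv.mean()); print(n,c,kind,mm.sum(),np.median(P[mm],0).round(1),'top-z',np.percentile(P[mm][:,2],90).round(1))
            else:
                box=cv2.minAreaRect(np.argwhere(mm)[:,::-1].astype(np.float32)); 
                pts4=cv2.convexHull(np.argwhere(mm)[:,::-1].astype(np.int32))[:,0]
                W=[]
                for a,b in pts4:
                    o,q=ray(n,a,b); W.append(o+q*(23-o[2])/q[2])
                W=np.array(W)[:,:2].astype(np.float32); (cx,sz,an)=cv2.minAreaRect(W)
                fl=P[mm]; print(n,c,kind,st[i,4],'rimctr',np.round(cx,1),np.round(sz,1),round(an,1),'floor med',np.median(fl,0).round(1))
for c in('yellow','red','blue','green'):
    print(c,[np.round(x,1) for x in tri(ce['scene',c],ce['top',c])])
R=Ro.from_euler('xyz',r.sense()['tcp_rot']).as_matrix(); print(R.round(3))
```

```text
scene yellow cap 43 [ 569.9 -319.5   64.4] top-z 65.8
scene yellow cup 1 rimctr [611.2  63.5] [0. 0.] 0.0 floor med [ 927.5 -227.3  737.6]
scene red cap 72 [ 439.6 -103.7   64.1] top-z 65.5
scene red cup 1032 rimctr [638.2 -32.6] [63.4 62.5] 1.2 floor med [632.3 -29.2   4.9]
scene blue cap 51 [447.8 227.4  64.2] top-z 65.6
scene blue cup 1024 rimctr [640.3 -96.7] [62.5 63.3] 1.4 floor med [636.5 -94.7   4.7]
scene green cap 81 [ 384.5 -326.6   64.2] top-z 65.8
scene green cup 788 rimctr [637.   31.5] [62.  62.5] 1.1 floor med [633.8  34.3   4.5]
top yellow cap none [ 30 143 180]
top yellow cup 22 rimctr [656.9  97.2] [ 2.7 53.9] 1.2 floor med [662.2  98.5   7.1]
top red cap 53 [ 436.5 -104.    64.2] top-z 67.2
top red cup 537 rimctr [635.9 -32.7] [60.7 61.1] 1.2 floor med [642.7 -33.3   4.1]
top blue cap 49 [444.4 227.7  62.6] top-z 66.6
top blue cup 540 rimctr [638.6 -95.9] [58.1 59.6] 1.2 floor med [643.5 -98.2   3.9]
top green cap 45 [ 382.8 -325.8   63.9] top-z 66.2
top green cup 485 rimctr [634.6  31.3] [55.4 56.5] 1.2 floor med [638.1  31.5   4. ]Traceback (most recent call last):
  File "<stdin>", line 31, in <module>
KeyError: ('top', 'yellow')
```

Run:
```python
from h import *
Z={n:np.load(f'pics/a_{n}.npz') for n in('scene','top')}
g={'scene':dict(yellow=(125,303),red=(208,195),blue=(348,133),green=(87,226)),'top':dict(yellow=(408,205),red=(321,253),blue=(184,247),green=(413,278))}
ce={}
for n in Z:
    p=Z[n]['p'];P=pts(n,Z[n]['d']);h=cv2.cvtColor(p,cv2.COLOR_RGB2HSV).astype(int)
    R={'yellow':(25,34),'blue':(100,125),'green':(45,85)}
    for c,(u,v) in g[n].items():
        H,S,V=h[...,0],h[...,1],h[...,2]
        k=((H<6)|(H>172)) if c=='red' else (H>=R[c][0])&(H<=R[c][1])
        k=k&(S>100)&(P[...,2]>54)&(P[...,2]<75); w=np.zeros_like(k); w[v-9:v+10,u-9:u+10]=1; k&=w
        vv,uu=np.nonzero(k); ce[n,c]=(uu.mean(),vv.mean()); print(n,c,k.sum(),np.round(ce[n,c],1),np.median(P[k],0).round(1), ((P[k].min(0)+P[k].max(0))/2).round(1))
for c in g['top']: print(c,[np.round(x,1) for x in tri(ce['scene',c],ce['top',c])])
n='scene';K,o,Rr=cam(n)
p=Z[n]['p'];h=cv2.cvtColor(p,cv2.COLOR_RGB2HSV).astype(int)
m=(h[...,0]>=23)&(h[...,0]<34)&(h[...,1]>150); m[:, :322]=0;m[:215]=0;m[262:]=0;m[:,375:]=0
for n,(u0,u1,v0,v1),hl,sl in(('scene',(325,374,217,262),24,150),('top',(228,256,163,193),26,110)):
    h=cv2.cvtColor(Z[n]['p'],cv2.COLOR_RGB2HSV).astype(int);m=(h[...,0]>=hl)&(h[...,0]<34)&(h[...,1]>sl);w=np.zeros_like(m);w[v0:v1,u0:u1]=1
    k,l,st,_=cv2.connectedComponentsWithStats((m&w).astype(np.uint8));i=1+np.argmax(st[1:,4])
    W=[]
    for v,u in np.argwhere(l==i):
        o,q=ray(n,u,v);W.append((o+q*(23-o[2])/q[2])[:2])
    print(n,'yellow cup',st[i],cv2.minAreaRect(np.array(W,np.float32)))
print(Ro.from_euler('xyz',r.sense()['tcp_rot']).as_matrix().round(3))
```

```text
scene yellow 117 [124.9 303.2] [ 565.3 -319.1   64.3] [ 565.7 -319.5   64.4]
scene red 74 [208.8 195.4] [ 439.7 -103.7   64. ] [ 439.9 -103.8   62.9]
scene blue 56 [348.8 132.8] [447.8 227.4  64.1] [447.8 226.7  63.4]
scene green 88 [ 87.7 226.2] [ 385.6 -326.3   64.1] [ 384.6 -326.2   64. ]
top yellow 52 [408.1 204.4] [ 563.5 -318.7   64.7] [ 562.8 -319.1   62.6]
top red 53 [320.7 253.6] [ 436.5 -104.    64.2] [ 437.4 -103.    62.8]
top blue 51 [183.9 247.8] [444.4 227.7  62.6] [444.1 228.   64. ]
top green 49 [413.3 278. ] [ 382.8 -326.1   64. ] [ 382.6 -326.9   64.2]
yellow [array([ 563.7, -319.7,   60.6]), np.float64(0.3)]
red [array([ 437.4, -103.6,   61.2]), np.float64(0.3)]
blue [array([445.3, 228.6,  61. ]), np.float64(1.2)]
green [array([ 382.8, -327. ,   61.1]), np.float64(0.4)]
scene yellow cup [326 217  45  37 852] ((635.40234375, 94.95537567138672), (62.29328155517578, 63.73991012573242), 1.5258054733276367)
top yellow cup [230 166  25  24 569] ((633.2416381835938, 95.32060241699219), (60.94944763183594, 61.628379821777344), 1.5508410930633545)
[[-0.     0.971  0.238]
 [ 0.001  0.238 -0.971]
 [-1.    -0.    -0.001]]
```

Emit:
step_arm(
  rows=[
    [30, 20, 0, 0, 0, 0.1, 60],
    [80, 55, 0, 0, 0, 0.27, 60],
    [135, 95, 0, 0, 0, 0.45, 60],
    [195, 135, 0, 0, 0, 0.63, 60],
    [255, 175, 0, 0, 0, 0.81, 60],
    [310, 215, -20, 0, 0, 0.99, 60],
    [365, 253, -40, 0, 0, 1.17, 60],
    [410, 283, -60, 0, 0, 1.351, 60],
  ],
)

```text
clock: 1.1
eef_pos: [533.3, -340.7, 181.0]
tcp_rot: [-2.824, 1.57, -2.796]
contact_force: [-0.4, -1.3, 0.4]
opening: 0.706
```

```bash
cat >> h.py <<'E'
def st():
    s=r.sense(); R=Ro.from_euler('xyz',s['tcp_rot']).as_matrix()
    print('t',round(s['clock'],2),'tcp',s['eef_pos'].round(1),'F',s['contact_force'].round(1),'open',round(s['opening']*85.4,1),'jawang',round(float(np.arctan2(R[1,2],R[0,2])),4),'x',R[:,0].round(3),'q',s['qpos'].round(2)); return s
E
python3 -c "from h import *; st(); grab('scene','b')"
```

```text
t 1.1 tcp [ 533.3 -340.7  181. ] F [-0.4 -1.3  0.4] open 60.3 jawang 0.0271 x [-0.001 -0.    -1.   ] q [-0.57  0.41  1.66 -0.    1.07 -0.6 ]
```

Emit:
step_arm(
  rows=[
    [15, 10, -20, 0, 0, 0, 60],
    [31, 21.4, -45, 0, 0, 0, 60],
    [31, 21.4, -61, 0, 0, 0, 60],
    [31, 21.4, -61, 0, 0, 0, 60],
    [31, 21.4, -61, 0, 0, 0, 60],
    [31, 21.4, -61, 0, 0, 0, 60],
    [31, 21.4, -61, 0, 0, 0, 60],
    [31, 21.4, -61, 0, 0, 0, 60],
  ],
)

```text
clock: 2.15
eef_pos: [568.6, -314.9, 117.7]
tcp_rot: [1.474, 1.568, 1.512]
contact_force: [0.7, -0.2, -1.2]
opening: 0.703
```

```bash
python3 -c "
from h import *; st(); grab('scene','c');p,d=grab('top','c')
a=cv2.imread('pics/c_scene.png')[200:400,40:240];b=cv2.imread('pics/c_top.png')[150:260,330:480]
cv2.imwrite('pics/c2.png',np.hstack([cv2.resize(a,(400,400),interpolation=2),cv2.resize(b,(400,400),interpolation=2)]))"
```

```text
t 2.15 tcp [ 568.6 -314.9  117.7] F [ 0.7 -0.2 -1.2] open 60.0 jawang 0.0377 x [ 0.     0.003 -1.   ] q [-0.51  0.51  1.67  0.    0.97 -0.55]
```

View pics/c2.png

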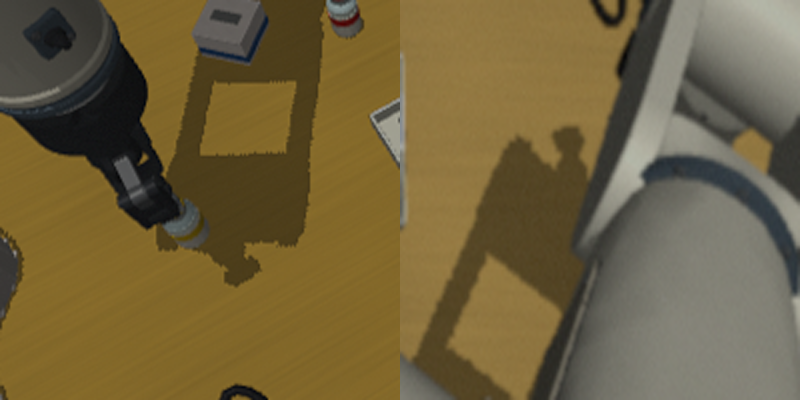

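Emit:
step_arm(
  rows=[
    [-4.3, -4.4, -5, 0, 0, -0.016, 60],
    [-4.3, -4.4, -20, 0, 0, -0.016, 60],
    [-4.3, -4.4, -40, 0, 0, -0.016, 60],
    [-4.3, -4.4, -60, 0, 0, -0.016, 60],
    [-4.3, -4.4, -80, 0, 0, -0.016, 60],
    [-4.3, -4.4, -92, 0, 0, -0.016, 60],
    [-4.3, -4.4, -98, 0, 0, -0.016, 60],
    [-4.3, -4.4, -98, 0, 0, -0.016, 60],
  ],
)

```text
clock: 3.25
eef_pos: [564.3, -319.1, 19.2]
tcp_rot: [1.628, 1.568, 1.65]
contact_force: [0.2, 0.3, 0.1]
opening: 0.703
```

```bash
python3 -c "
from h import *; st(); grab('scene','d')
a=cv2.imread('pics/d_scene.png')[240:360,70:190]
cv2.imwrite('pics/d2.png',cv2.resize(a,(600,600),interpolation=2))
st()"
```

```text
t 3.25 tcp [ 564.3 -319.1   19.2] F [0.2 0.3 0.1] open 60.1 jawang 0.0219 x [-0.     0.003 -1.   ] q [-0.52  0.64  1.71  0.    0.79 -0.54]
t 3.3 tcp [ 564.5 -319.3   19.7] F [-1.1 -0.5 -0. ] open 59.8 jawang 0.0219 x [ 0.     0.003 -1.   ] q [-0.52  0.64  1.71  0.    0.79 -0.54]
```

View pics/d2.png

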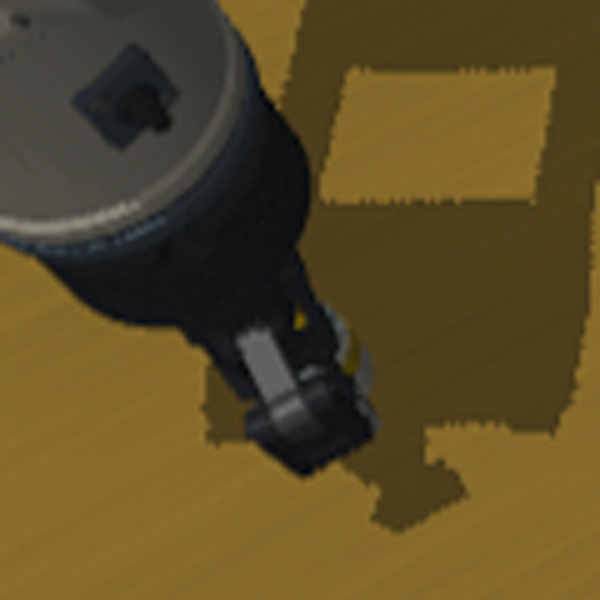

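The picture shows the yellow vial between the open fingers at about crop (345,340). I'll close with a light grip.

Emit:
step_arm(
  rows=[
    [0, 0, 0, 0, 0, 0, 45],
    [0, 0, 0, 0, 0, 0, 35],
    [0, 0, 0, 0, 0, 0, 25],
    [0, 0, 0, 0, 0, 0, 25],
    [0, 0, 0, 0, 0, 0, 25],
    [0, 0, 0, 0, 0, 0, 25],
    [0, 0, 0, 0, 0, 0, 25],
    [0, 0, 0, 0, 0, 0, 25],
  ],
  force=30,
)

```text
clock: 4.3
eef_pos: [564.8, -319.4, 20.3]
tcp_rot: [1.166, 1.568, 1.188]
contact_force: [-1.4, 0.4, 5.5]
opening: 0.336
```

```bash
python3 -c "
from h import *; st()"
```

```text
t 4.3 tcp [ 564.8 -319.4   20.3] F [-1.4  0.4  5.5] open 28.7 jawang 0.0219 x [ 0.001  0.002 -1.   ] q [-0.52  0.64  1.71  0.    0.79 -0.54]
```

Emit:
step_arm(
  rows=[
    [0, 0, 10, 0, 0, 0, 25],
    [0, 0, 35, 0, 0, 0, 25],
    [0, 0, 70, 0, 0, 0, 25],
    [0, 0, 105, 0, 0, 0, 25],
    [5, 25, 125, 0, 0, 0, 25],
    [15, 65, 130, 0, 0, 0, 25],
    [20, 110, 130, 0, 0, 0, 25],
    [27, 150, 130, 0, 0, 0, 25],
  ],
)

```text
clock: 5.3
eef_pos: [591.8, -168.0, 151.0]
tcp_rot: [0.981, 1.568, 1.003]
contact_force: [0.3, -0.8, 0.1]
opening: 0.343
```

Emit:
step_arm(
  rows=[
    [8, 45, 0, 0, 0, 0, 25],
    [16, 90, 0, 0, 0, 0, 25],
    [24, 135, 0, 0, 0, 0, 25],
    [30, 180, 0, 0, 0, 0, 25],
    [38, 215, 0, 0, 0, 0, 25],
    [42, 235, 0, 0, 0, 0, 25],
    [42, 245, 0, 0, 0, 0, 25],
    [42, 245, 0, 0, 0, 0, 25],
  ],
)

```text
clock: 6.3
eef_pos: [633.5, 76.7, 151.0]
tcp_rot: [1.097, 1.568, 1.119]
contact_force: [-0.5, -0.8, -0.1]
opening: 0.342
```

```bash
python3 -c "
from h import *; st(); grab('scene','e')"
```

```text
t 6.3 tcp [633.5  76.7 151. ] F [-0.5 -0.8 -0.1] open 29.2 jawang 0.0221 x [ 0.001  0.002 -1.   ] q [0.12 0.45 1.67 0.   1.01 0.09]
```

View pics/e_scene.png

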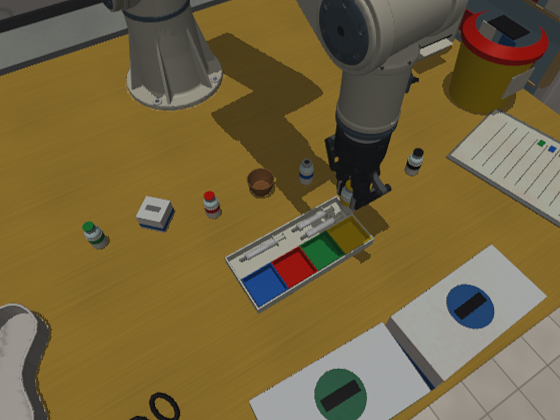

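The yellow vial is in the jaws, near (350,190). Now I'll lower it over the yellow cup.

Emit:
step_arm(
  rows=[
    [0.8, 9, 0, 0, 0, 0, 25],
    [0.8, 18.5, -5, 0, 0, 0, 25],
    [0.8, 18.5, -25, 0, 0, 0, 25],
    [0.8, 18.5, -50, 0, 0, 0, 25],
    [0.8, 18.5, -75, 0, 0, 0, 25],
    [0.8, 18.5, -95, 0, 0, 0, 25],
    [0.8, 18.5, -105, 0, 0, 0, 25],
    [0.8, 18.5, -110, 0, 0, 0, 25],
  ],
)

```text
clock: 7.35
eef_pos: [634.2, 94.7, 40.3]
tcp_rot: [1.256, 1.569, 1.278]
contact_force: [-0.1, 0.0, -1.3]
opening: 0.342
```

```bash
python3 -c "
from h import *; st()"
```

```text
t 7.35 tcp [634.2  94.7  40.3] F [-0.1  0.  -1.3] open 29.2 jawang 0.0216 x [ 0.001  0.002 -1.   ] q [0.14 0.6  1.72 0.   0.82 0.12]
```

Emit:
step_arm(
  rows=[
    [0, 0, -4, 0, 0, 0, 25],
    [0, 0, -7, 0, 0, 0, 25],
    [0, 0, -9.5, 0, 0, 0, 25],
    [0, 0, -11, 0, 0, 0, 25],
    [0, 0, -12, 0, 0, 0, 25],
    [0, 0, -13, 0, 0, 0, 25],
    [0, 0, -13.7, 0, 0, 0, 25],
    [0, 0, -13.7, 0, 0, 0, 25],
  ],
)

```text
clock: 8.35
eef_pos: [634.2, 94.6, 26.6]
tcp_rot: [1.28, 1.569, 1.302]
contact_force: [-0.2, 0.3, -0.3]
opening: 0.34
```

```bash
python3 -c "
from h import *; st()"
```

```text
t 8.35 tcp [634.2  94.6  26.6] F [-0.2  0.3 -0.3] open 29.0 jawang 0.0216 x [ 0.001  0.002 -1.   ] q [0.14 0.62 1.73 0.   0.79 0.12]
```

Emit:
step_arm(
  rows=[
    [0, 0, -0.2, 0, 0, 0, 25],
    [0, 0, -0.4, 0, 0, 0, 25],
    [0, 0, -0.6, 0, 0, 0, 25],
    [0, 0, -0.8, 0, 0, 0, 25],
    [0, 0, -1, 0, 0, 0, 25],
    [0, 0, -1, 0, 0, 0, 25],
    [0, 0, -1, 0, 0, 0, 25],
    [0, 0, -1, 0, 0, 0, 25],
  ],
)

```text
clock: 9.35
eef_pos: [634.2, 94.7, 25.6]
tcp_rot: [1.283, 1.569, 1.305]
contact_force: [0.6, 0.2, -0.8]
opening: 0.34
```

```bash
python3 -c "
from h import *; st(); p,d=grab('scene','f'); cv2.imwrite('pics/f2.png',cv2.resize(p[150:270,300:420,::-1],(600,600),interpolation=2)); st()"
```

```text
t 9.35 tcp [634.2  94.7  25.6] F [ 0.6  0.2 -0.8] open 29.0 jawang 0.0216 x [ 0.001  0.002 -1.   ] q [0.14 0.62 1.73 0.   0.79 0.12]
t 9.4 tcp [634.2  94.6  25.5] F [-0.1  0.4 -0.6] open 29.0 jawang 0.0216 x [ 0.     0.002 -1.   ] q [0.14 0.62 1.73 0.   0.79 0.12]
```

View pics/f2.png

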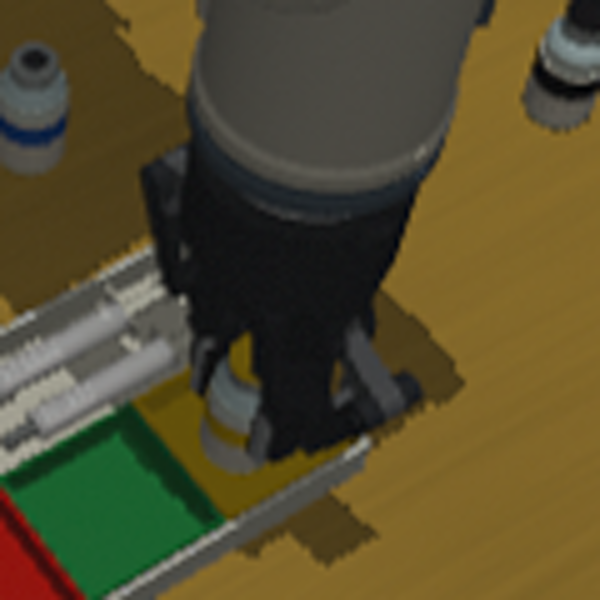

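Emit:
step_arm(
  rows=[
    [0, 0, -0.2, 0, 0, 0, 25],
    [0, 0, -0.4, 0, 0, 0, 25],
    [0, 0, -0.6, 0, 0, 0, 25],
    [0, 0, -0.8, 0, 0, 0, 25],
    [0, 0, -1, 0, 0, 0, 25],
    [0, 0, -1.2, 0, 0, 0, 25],
    [0, 0, -1.2, 0, 0, 0, 25],
    [0, 0, -1.2, 0, 0, 0, 25],
  ],
)

```text
clock: 10.4
eef_pos: [634.3, 94.7, 25.3]
tcp_rot: [1.206, 1.569, 1.228]
contact_force: [-3.8, -0.9, 10.7]
opening: 0.338
```

```bash
python3 -c "
from h import *; st()"
```

```text
t 10.4 tcp [634.3  94.7  25.3] F [-3.8 -0.9 10.7] open 28.9 jawang 0.0216 x [ 0.001  0.002 -1.   ] q [0.14 0.62 1.73 0.   0.79 0.12]
```

Contact force is +10.7 N, so the vial is standing on the floor. I'll ease off, open and retreat.

Emit:
step_arm(
  rows=[
    [0, 0, 0.5, 0, 0, 0, 25],
    [0, 0, 0.5, 0, 0, 0, 32],
    [0, 0, 0.5, 0, 0, 0, 38],
    [0, 0, 0.8, 0, 0, 0, 44],
    [0, 0, 1, 0, 0, 0, 50],
    [0, 0, 1, 0, 0, 0, 55],
    [0, 0, 1, 0, 0, 0, 55],
    [0, 0, 1, 0, 0, 0, 55],
  ],
)

```text
clock: 11.4
eef_pos: [634.3, 94.7, 26.3]
tcp_rot: [1.195, 1.569, 1.216]
contact_force: [0.5, 0.3, -0.0]
opening: 0.647
```

```bash
python3 -c "
from h import *; st()"
```

```text
t 11.4 tcp [634.3  94.7  26.3] F [ 0.5  0.3 -0. ] open 55.3 jawang 0.0216 x [ 0.001  0.002 -1.   ] q [0.14 0.62 1.73 0.   0.79 0.12]
```

Emit:
step_arm(
  rows=[
    [0, 0, 10, 0, 0, 0, 60],
    [0, 0, 40, 0, 0, 0, 60],
    [0, 0, 85, 0, 0, 0, 60],
    [-5, -5, 115, 0, 0, 0, 60],
    [-35, -35, 124, 0, 0, 0, 60],
    [-75, -75, 124, 0, 0, 0, 60],
    [-115, -115, 124, 0, 0, 0, 60],
    [-150, -150, 124, 0, 0, 0, 60],
  ],
)

```text
clock: 12.4
eef_pos: [482.9, -56.4, 151.1]
tcp_rot: [0.782, 1.568, 0.803]
contact_force: [-1.0, -0.4, -0.4]
opening: 0.697
```

Emit:
step_arm(
  rows=[
    [-20, -20, -5, 0, 0, 0, 60],
    [-40, -40, -15, 0, 0, 0, 60],
    [-46, -47, -30, 0, 0, 0, 60],
    [-46.3, -48.5, -45, 0, 0, 0, 60],
    [-46.3, -48.5, -50, 0, 0, 0, 60],
    [-46.3, -48.5, -50, 0, 0, 0, 60],
    [-46.3, -48.5, -50, 0, 0, 0, 60],
    [-46.3, -48.5, -50, 0, 0, 0, 60],
  ],
)

```text
clock: 13.4
eef_pos: [437.0, -104.8, 101.4]
tcp_rot: [0.583, 1.568, 0.605]
contact_force: [-0.3, 0.1, 0.1]
opening: 0.704
```

```bash
python3 -c "
from h import *; st(); p,d=grab('scene','g'); P=pts('scene',d); 
m=np.zeros(d.shape,bool);m[195:250,325:375]=1;m&=(P[...,2]>60)&(P[...,2]<85);print(np.median(P[m],0),np.percentile(P[m][:,2],[5,95]))
st()"
```

```text
t 13.4 tcp [ 437.  -104.8  101.4] F [-0.3  0.1  0.1] open 60.1 jawang 0.0221 x [ 0.002  0.002 -1.   ] q [-0.24  0.27  2.11  0.    0.76 -0.26]
[636.94728462  92.55280325  68.69844684] [61.83742528 70.63179993]
t 13.45 tcp [ 436.9 -104.8  101.4] F [0.4 0.3 0.1] open 59.5 jawang 0.022 x [ 0.002  0.002 -1.   ] q [-0.24  0.27  2.11  0.    0.76 -0.26]
```

View pics/g_scene.png

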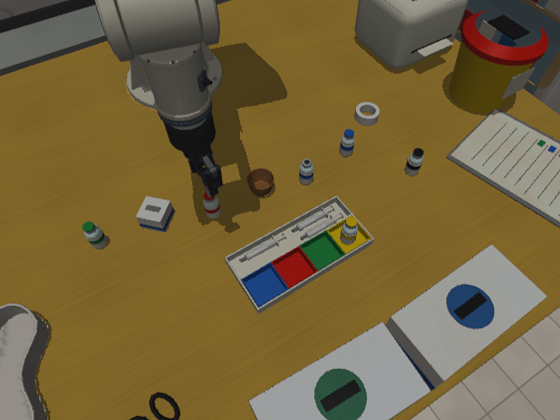

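Yellow stands upright in its cup (cap at (350,224), top z≈71). The gripper is above red.

Emit:
step_arm(
  rows=[
    [1, 1, -5, 0, 0, 0, 60],
    [1, 1, -20, 0, 0, 0, 60],
    [1, 1, -40, 0, 0, 0, 60],
    [1, 1, -58, 0, 0, 0, 60],
    [1, 1, -72, 0, 0, 0, 60],
    [1, 1, -79, 0, 0, 0, 60],
    [1, 1, -82, 0, 0, 0, 60],
    [1, 1, -82, 0, 0, 0, 60],
  ],
)

```text
clock: 14.45
eef_pos: [438.1, -103.9, 19.5]
tcp_rot: [0.535, 1.568, 0.557]
contact_force: [0.5, -0.1, 0.0]
opening: 0.707
```

Emit:
step_arm(
  rows=[
    [0, 0, 0, 0, 0, 0, 50],
    [0, 0, 0, 0, 0, 0, 42],
    [0, 0, 0, 0, 0, 0, 34],
    [0, 0, 0, 0, 0, 0, 25],
    [0, 0, 0, 0, 0, 0, 25],
    [0, 0, 0, 0, 0, 0, 25],
    [0, 0, 0, 0, 0, 0, 25],
    [0, 0, 0, 0, 0, 0, 25],
  ],
  force=30,
)

```text
clock: 15.45
eef_pos: [438.2, -103.9, 19.8]
tcp_rot: [0.464, 1.568, 0.486]
contact_force: [-1.0, 0.5, 5.9]
opening: 0.339
```

```bash
python3 -c "
from h import *; st()"
```

```text
t 15.45 tcp [ 438.2 -103.9   19.8] F [-1.   0.5  5.9] open 29.0 jawang 0.022 x [ 0.003  0.001 -1.   ] q [-0.24  0.43  2.15  0.    0.56 -0.26]
```

Emit:
step_arm(
  rows=[
    [0, 0, 10, 0, 0, 0, 25],
    [0, 0, 35, 0, 0, 0, 25],
    [0, 0, 70, 0, 0, 0, 25],
    [10, 4, 95, 0, 0, 0, 25],
    [40, 14, 105, 0, 0, 0, 25],
    [80, 28, 105, 0, 0, 0, 25],
    [120, 43, 105, 0, 0, 0, 25],
    [155, 56, 105, 0, 0, 0, 25],
  ],
)

```text
clock: 16.45
eef_pos: [594.5, -47.3, 125.5]
tcp_rot: [0.373, 1.567, 0.395]
contact_force: [-0.2, 0.4, -0.2]
opening: 0.339
```

Emit:
step_arm(
  rows=[
    [20, 7, 0, 0, 0, 0, 25],
    [35, 12, 0, 0, 0, 0, 25],
    [43, 15, -5, 0, 0, 0, 25],
    [44, 15.5, -25, 0, 0, 0, 25],
    [44, 15.5, -45, 0, 0, 0, 25],
    [44, 15.5, -60, 0, 0, 0, 25],
    [44, 15.5, -70, 0, 0, 0, 25],
    [44, 15.5, -75, 0, 0, 0, 25],
  ],
)

```text
clock: 17.45
eef_pos: [638.2, -31.9, 49.6]
tcp_rot: [0.495, 1.568, 0.517]
contact_force: [0.0, 0.9, -0.3]
opening: 0.342
```

```bash
python3 -c "
from h import *; st()"
```

```text
t 17.45 tcp [638.2 -31.9  49.6] F [ 0.   0.9 -0.3] open 29.2 jawang 0.0221 x [ 0.002  0.001 -1.   ] q [-0.05  0.58  1.73  0.    0.83 -0.08]
```

Emit:
step_arm(
  rows=[
    [-1, -0.7, -8, 0, 0, 0, 25],
    [-1, -0.7, -14, 0, 0, 0, 25],
    [-1, -0.7, -18, 0, 0, 0, 25],
    [-1, -0.7, -20, 0, 0, 0, 25],
    [-1, -0.7, -21.5, 0, 0, 0, 25],
    [-1, -0.7, -22.5, 0, 0, 0, 25],
    [-1, -0.7, -23, 0, 0, 0, 25],
    [-1, -0.7, -23.4, 0, 0, 0, 25],
  ],
)

```text
clock: 18.45
eef_pos: [637.3, -32.6, 26.3]
tcp_rot: [0.462, 1.568, 0.484]
contact_force: [0.3, 1.3, -0.2]
opening: 0.34
```

Emit:
step_arm(
  rows=[
    [0, 0, -0.2, 0, 0, 0, 25],
    [0, 0, -0.4, 0, 0, 0, 25],
    [0, 0, -0.6, 0, 0, 0, 25],
    [0, 0, -0.8, 0, 0, 0, 25],
    [0, 0, -1, 0, 0, 0, 25],
    [0, 0, -1.2, 0, 0, 0, 25],
    [0, 0, -1.4, 0, 0, 0, 25],
    [0, 0, -1.4, 0, 0, 0, 25],
  ],
)

```text
clock: 19.45
eef_pos: [637.3, -32.6, 24.9]
tcp_rot: [0.456, 1.568, 0.478]
contact_force: [-0.6, 0.1, -1.5]
opening: 0.339
```

```bash
python3 -c "
from h import *; st()"
```

```text
t 19.45 tcp [637.3 -32.6  24.9] F [-0.6  0.1 -1.5] open 29.0 jawang 0.0221 x [ 0.003  0.001 -1.   ] q [-0.05  0.62  1.74  0.    0.79 -0.08]
```

Emit:
step_arm(
  rows=[
    [0, 0, -0.2, 0, 0, 0, 25],
    [0, 0, -0.3, 0, 0, 0, 25],
    [0, 0, -0.4, 0, 0, 0, 25],
    [0, 0, -0.5, 0, 0, 0, 25],
    [0, 0, -0.6, 0, 0, 0, 25],
    [0, 0, -0.7, 0, 0, 0, 25],
    [0, 0, -0.8, 0, 0, 0, 25],
    [0, 0, -0.8, 0, 0, 0, 25],
  ],
)

```text
clock: 20.45
eef_pos: [637.3, -32.6, 24.8]
tcp_rot: [0.439, 1.568, 0.461]
contact_force: [-4.0, 0.0, 8.7]
opening: 0.336
```

```bash
python3 -c "
from h import *; st()"
```

```text
t 20.45 tcp [637.3 -32.6  24.8] F [-4.   0.   8.7] open 28.7 jawang 0.0221 x [ 0.003  0.001 -1.   ] q [-0.05  0.62  1.74  0.    0.79 -0.08]
```

Emit:
step_arm(
  rows=[
    [0, 0, 0.5, 0, 0, 0, 25],
    [0, 0, 0.5, 0, 0, 0, 32],
    [0, 0, 0.5, 0, 0, 0, 38],
    [0, 0, 0.8, 0, 0, 0, 44],
    [0, 0, 1, 0, 0, 0, 50],
    [0, 0, 1, 0, 0, 0, 55],
    [0, 0, 1, 0, 0, 0, 55],
    [0, 0, 1, 0, 0, 0, 55],
  ],
)

```text
clock: 21.45
eef_pos: [637.3, -32.6, 25.8]
tcp_rot: [0.44, 1.568, 0.462]
contact_force: [0.6, -0.2, -0.3]
opening: 0.643
```

Emit:
step_arm(
  rows=[
    [0, 0, 10, 0, 0, 0, 60],
    [0, 0, 40, 0, 0, 0, 60],
    [0, 0, 85, 0, 0, 0, 60],
    [-3, 4, 115, 0, 0, 0, 60],
    [-25, 34, 124, 0, 0, 0, 60],
    [-53, 72, 124, 0, 0, 0, 60],
    [-85, 115, 124, 0, 0, 0, 60],
    [-117, 158, 124, 0, 0, 0, 60],
  ],
)

```text
clock: 22.45
eef_pos: [519.5, 126.5, 150.7]
tcp_rot: [0.404, 1.567, 0.425]
contact_force: [0.6, 0.8, -0.5]
opening: 0.702
```

Emit:
step_arm(
  rows=[
    [-28, 38, -2, 0, 0, 0, 60],
    [-53, 72, -5, 0, 0, 0, 60],
    [-70, 96, -20, 0, 0, 0, 60],
    [-74, 102, -40, 0, 0, 0, 60],
    [-74, 102, -50, 0, 0, 0, 60],
    [-74, 102, -50, 0, 0, 0, 60],
    [-74, 102, -50, 0, 0, 0, 60],
    [-74, 102, -50, 0, 0, 0, 60],
  ],
)

```text
clock: 23.45
eef_pos: [446.1, 228.4, 101.3]
tcp_rot: [0.411, 1.566, 0.432]
contact_force: [-1.2, -0.4, 0.2]
opening: 0.705
```

```bash
python3 -c "
from h import *; st(); p,d=grab('scene','i'); st()"
```

```text
t 23.45 tcp [446.1 228.4 101.3] F [-1.2 -0.4  0.2] open 60.2 jawang 0.0208 x [ 0.005  0.002 -1.   ] q [ 0.47  0.33  2.01 -0.    0.79  0.45]
t 23.5 tcp [446.1 228.4 101.2] F [-0.   0.   0.2] open 59.9 jawang 0.0209 x [ 0.005  0.002 -1.   ] q [ 0.47  0.33  2.01 -0.    0.79  0.45]
```

View pics/i_scene.png

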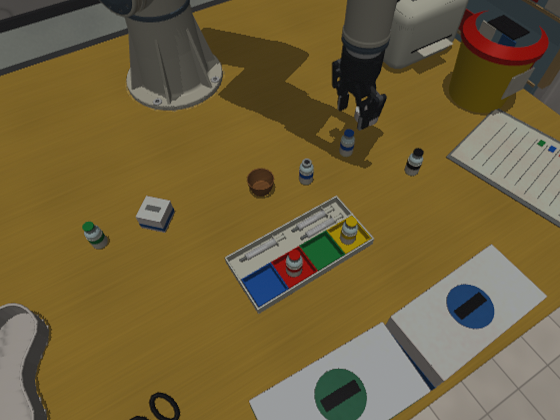

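Red stands in its cup at (294,263) and yellow at (350,228). The gripper is above blue (347,142).

Emit:
step_arm(
  rows=[
    [0, -0.5, -5, 0, 0, 0, 60],
    [0, -0.5, -20, 0, 0, 0, 60],
    [0, -0.5, -40, 0, 0, 0, 60],
    [0, -0.5, -58, 0, 0, 0, 60],
    [0, -0.5, -72, 0, 0, 0, 60],
    [0, -0.5, -79, 0, 0, 0, 60],
    [0, -0.5, -82, 0, 0, 0, 60],
    [0, -0.5, -82, 0, 0, 0, 60],
  ],
)

```text
clock: 24.5
eef_pos: [446.2, 228.0, 19.3]
tcp_rot: [0.414, 1.565, 0.434]
contact_force: [-0.6, 0.2, 0.4]
opening: 0.704
```

Emit:
step_arm(
  rows=[
    [0, 0, 0, 0, 0, 0, 50],
    [0, 0, 0, 0, 0, 0, 42],
    [0, 0, 0, 0, 0, 0, 34],
    [0, 0, 0, 0, 0, 0, 25],
    [0, 0, 0, 0, 0, 0, 25],
    [0, 0, 0, 0, 0, 0, 25],
    [0, 0, 0, 0, 0, 0, 25],
    [0, 0, 0, 0, 0, 0, 25],
  ],
  force=30,
)

```text
clock: 25.5
eef_pos: [446.3, 228.1, 19.7]
tcp_rot: [0.415, 1.565, 0.436]
contact_force: [-1.4, -1.0, 5.9]
opening: 0.342
```

```bash
python3 -c "
from h import *; st()"
```

```text
t 25.5 tcp [446.3 228.1  19.7] F [-1.4 -1.   5.9] open 29.2 jawang 0.0209 x [ 0.005  0.002 -1.   ] q [ 0.47  0.48  2.05 -0.    0.61  0.45]
```

Emit:
step_arm(
  rows=[
    [0, 0, 10, 0, 0, 0, 25],
    [0, 0, 35, 0, 0, 0, 25],
    [0, 0, 75, 0, 0, 0, 25],
    [3, -5, 110, 0, 0, 0, 25],
    [18, -30, 128, 0, 0, 0, 25],
    [40, -67, 130, 0, 0, 0, 25],
    [63, -106, 130, 0, 0, 0, 25],
    [87, -146, 130, 0, 0, 0, 25],
  ],
)

```text
clock: 26.5
eef_pos: [533.9, 80.8, 150.4]
tcp_rot: [0.386, 1.564, 0.407]
contact_force: [0.5, 0.6, -0.1]
opening: 0.341
```

Emit:
step_arm(
  rows=[
    [24, -41, 0, 0, 0, 0, 25],
    [48, -81, 0, 0, 0, 0, 25],
    [71, -120, 0, 0, 0, 0, 25],
    [90, -152, 0, 0, 0, 0, 25],
    [101, -170, 0, 0, 0, 0, 25],
    [105, -176, -5, 0, 0, 0, 25],
    [105, -177, -25, 0, 0, 0, 25],
    [105, -177, -50, 0, 0, 0, 25],
  ],
)

```text
clock: 27.5
eef_pos: [638.1, -95.0, 99.0]
tcp_rot: [0.474, 1.565, 0.496]
contact_force: [0.1, -0.6, -0.2]
opening: 0.345
```

```bash
python3 -c "
from h import *; st()"
```

```text
t 27.5 tcp [638.1 -95.   99. ] F [ 0.1 -0.6 -0.2] open 29.5 jawang 0.022 x [ 0.005  0.003 -1.   ] q [-0.15  0.52  1.69  0.    0.92 -0.18]
```

Emit:
step_arm(
  rows=[
    [1.2, -1.3, -15, 0, 0, 0, 25],
    [1.2, -1.3, -32, 0, 0, 0, 25],
    [1.2, -1.3, -48, 0, 0, 0, 25],
    [1.2, -1.3, -58, 0, 0, 0, 25],
    [1.2, -1.3, -65, 0, 0, 0, 25],
    [1.2, -1.3, -69, 0, 0, 0, 25],
    [1.2, -1.3, -71.5, 0, 0, 0, 25],
    [1.2, -1.3, -72.5, 0, 0, 0, 25],
  ],
)

```text
clock: 28.5
eef_pos: [639.5, -96.3, 26.7]
tcp_rot: [0.435, 1.564, 0.457]
contact_force: [-0.7, 0.1, -0.3]
opening: 0.338
```

Emit:
step_arm(
  rows=[
    [0, 0, -0.3, 0, 0, 0, 25],
    [0, 0, -0.5, 0, 0, 0, 25],
    [0, 0, -0.7, 0, 0, 0, 25],
    [0, 0, -0.9, 0, 0, 0, 25],
    [0, 0, -1.1, 0, 0, 0, 25],
    [0, 0, -1.3, 0, 0, 0, 25],
    [0, 0, -1.5, 0, 0, 0, 25],
    [0, 0, -1.5, 0, 0, 0, 25],
  ],
)

```text
clock: 29.5
eef_pos: [639.5, -96.3, 25.2]
tcp_rot: [0.434, 1.564, 0.456]
contact_force: [-0.7, -0.0, 0.2]
opening: 0.338
```

```bash
python3 -c "
from h import *; st()"
```

```text
t 29.5 tcp [639.5 -96.3  25.2] F [-0.7 -0.   0.2] open 28.9 jawang 0.0221 x [ 0.006  0.003 -1.   ] q [-0.15  0.62  1.72  0.01  0.79 -0.18]
```

Emit:
step_arm(
  rows=[
    [0, 0, -0.2, 0, 0, 0, 25],
    [0, 0, -0.3, 0, 0, 0, 25],
    [0, 0, -0.4, 0, 0, 0, 25],
    [0, 0, -0.5, 0, 0, 0, 25],
    [0, 0, -0.6, 0, 0, 0, 25],
    [0, 0, -0.7, 0, 0, 0, 25],
    [0, 0, -0.8, 0, 0, 0, 25],
    [0, 0, -0.8, 0, 0, 0, 25],
  ],
)

```text
clock: 30.5
eef_pos: [639.5, -96.3, 24.7]
tcp_rot: [0.431, 1.564, 0.453]
contact_force: [-1.3, 0.4, 5.5]
opening: 0.34
```

```bash
python3 -c "
from h import *; st()"
```

```text
t 30.5 tcp [639.5 -96.3  24.7] F [-1.3  0.4  5.5] open 29.0 jawang 0.022 x [ 0.006  0.003 -1.   ] q [-0.15  0.62  1.72  0.01  0.79 -0.18]
```

Emit:
step_arm(
  rows=[
    [0, 0, 0.3, 0, 0, 0, 25],
    [0, 0, 0.3, 0, 0, 0, 32],
    [0, 0, 0.4, 0, 0, 0, 38],
    [0, 0, 0.8, 0, 0, 0, 44],
    [0, 0, 1, 0, 0, 0, 50],
    [0, 0, 1, 0, 0, 0, 55],
    [0, 0, 1, 0, 0, 0, 55],
    [0, 0, 1, 0, 0, 0, 55],
  ],
)

```text
clock: 31.5
eef_pos: [639.5, -96.3, 25.7]
tcp_rot: [0.441, 1.564, 0.462]
contact_force: [-0.1, -0.2, -0.1]
opening: 0.642
```

Emit:
step_arm(
  rows=[
    [0, 0, 10, 0, 0, 0, 60],
    [0, 0, 40, 0, 0, 0, 60],
    [0, 0, 85, 0, 0, 0, 60],
    [-5, -5, 115, 0, 0, 0, 60],
    [-30, -27, 124, 0, 0, 0, 60],
    [-65, -58, 124, -0.003, 0.006, 0, 60],
    [-98, -88, 124, -0.003, 0.006, 0, 60],
    [-132, -119, 124, -0.003, 0.006, 0, 60],
  ],
)

```text
clock: 32.5
eef_pos: [506.7, -216.1, 150.6]
tcp_rot: [-0.656, 1.57, -0.634]
contact_force: [0.7, -0.0, -0.3]
opening: 0.704
```

Emit:
step_arm(
  rows=[
    [-34, -31, 0, 0, 0, 0, 60],
    [-68, -61, 0, 0, 0, 0, 60],
    [-98, -88, -10, 0, 0, 0, 60],
    [-117, -105, -25, 0, 0, 0, 60],
    [-122, -110, -45, 0, 0, 0, 60],
    [-122, -110, -50, 0, 0, 0, 60],
    [-122, -110, -50, 0, 0, 0, 60],
    [-122, -110, -50, 0, 0, 0, 60],
  ],
)

```text
clock: 33.5
eef_pos: [385.5, -326.2, 101.4]
tcp_rot: [-0.661, 1.568, -0.638]
contact_force: [0.5, 0.2, -0.7]
opening: 0.701
```

```bash
python3 -c "
from h import *; st(); p,d=grab('scene','j'); st()"
```

```text
t 33.5 tcp [ 385.5 -326.2  101.4] F [ 0.5  0.2 -0.7] open 59.8 jawang 0.0231 x [ 0.002 -0.001 -1.   ] q [-0.71  0.34  2.    0.    0.8  -0.73]
t 33.55 tcp [ 385.4 -326.2  101.3] F [ 0.2  0.  -0.6] open 60.0 jawang 0.0232 x [ 0.002 -0.001 -1.   ] q [-0.71  0.34  2.    0.    0.8  -0.73]
```

View pics/j_scene.png

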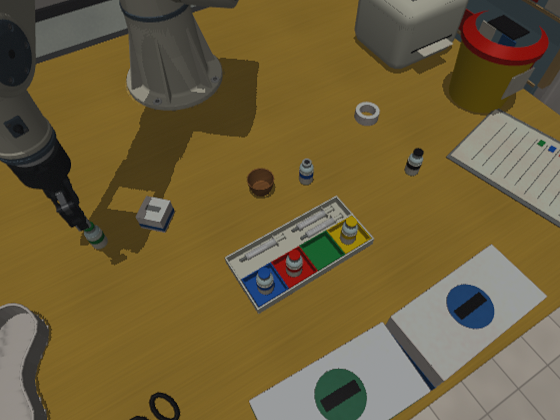

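Blue stands in its cup at (265,279), and red and yellow are still upright. The gripper is above green (94,235).

Emit:
step_arm(
  rows=[
    [-1.6, -0.3, -5, 0, 0, 0, 60],
    [-1.6, -0.3, -20, 0, 0, 0, 60],
    [-1.6, -0.3, -40, 0, 0, 0, 60],
    [-1.6, -0.3, -58, 0, 0, 0, 60],
    [-1.6, -0.3, -72, 0, 0, 0, 60],
    [-1.6, -0.3, -79, 0, 0, 0, 60],
    [-1.6, -0.3, -82, 0, 0, 0, 60],
    [-1.6, -0.3, -82, 0, 0, 0, 60],
  ],
)

```text
clock: 34.55
eef_pos: [384.0, -326.6, 19.4]
tcp_rot: [-0.682, 1.568, -0.659]
contact_force: [0.3, 1.1, 0.4]
opening: 0.706
```

Emit:
step_arm(
  rows=[
    [0, 0, 0, 0, 0, 0, 50],
    [0, 0, 0, 0, 0, 0, 42],
    [0, 0, 0, 0, 0, 0, 34],
    [0, 0, 0, 0, 0, 0, 25],
    [0, 0, 0, 0, 0, 0, 25],
    [0, 0, 0, 0, 0, 0, 25],
    [0, 0, 0, 0, 0, 0, 25],
    [0, 0, 0, 0, 0, 0, 25],
  ],
  force=30,
)

```text
clock: 35.55
eef_pos: [384.0, -326.7, 19.8]
tcp_rot: [-0.697, 1.568, -0.674]
contact_force: [-0.7, 0.0, 6.5]
opening: 0.34
```

```bash
python3 -c "
from h import *; st()"
```

```text
t 35.55 tcp [ 384.  -326.7   19.8] F [-0.7  0.   6.5] open 29.0 jawang 0.0232 x [ 0.002 -0.002 -1.   ] q [-0.71  0.48  2.04  0.    0.62 -0.73]
```

Emit:
step_arm(
  rows=[
    [0, 0, 10, 0, 0, 0, 25],
    [0, 0, 35, 0, 0, 0, 25],
    [0, 0, 75, 0, 0, 0, 25],
    [3, 4, 110, 0, 0, 0, 25],
    [18, 26, 128, 0, 0, 0, 25],
    [40, 57, 130, 0, 0, 0, 25],
    [66, 94, 130, 0, 0, 0, 25],
    [92, 131, 130, 0, 0, 0, 25],
  ],
)

```text
clock: 36.55
eef_pos: [476.7, -194.6, 150.5]
tcp_rot: [-0.633, 1.567, -0.61]
contact_force: [-0.1, -0.3, -1.3]
opening: 0.342
```

Emit:
step_arm(
  rows=[
    [26, 37, 0, 0, 0, 0, 25],
    [52, 74, 0, 0, 0, 0, 25],
    [78, 111, 0, 0, 0, 0, 25],
    [104, 148, 0, 0, 0, 0, 25],
    [128, 182, 0, 0, 0, 0, 25],
    [147, 209, 0, 0, 0, 0, 25],
    [156, 222, 0, 0, 0, 0, 25],
    [158, 225, 0, 0, 0, 0, 25],
  ],
)

```text
clock: 37.55
eef_pos: [634.7, 30.7, 150.6]
tcp_rot: [-0.729, 1.567, -0.706]
contact_force: [-0.5, -0.0, -0.9]
opening: 0.34
```

```bash
python3 -c "
from h import *; st()"
```

```text
t 37.55 tcp [634.7  30.7 150.6] F [-0.5 -0.  -0.9] open 29.1 jawang 0.0236 x [ 0.003 -0.002 -1.   ] q [ 0.05  0.45  1.68 -0.    1.01  0.03]
```

Emit:
step_arm(
  rows=[
    [1, 0.6, -10, 0, 0, 0, 25],
    [1, 0.6, -30, 0, 0, 0, 25],
    [1, 0.6, -52, 0, 0, 0, 25],
    [1, 0.6, -74, 0, 0, 0, 25],
    [1, 0.6, -93, 0, 0, 0, 25],
    [1, 0.6, -106, 0, 0, 0, 25],
    [1, 0.6, -114, 0, 0, 0, 25],
    [1, 0.6, -118, 0, 0, 0, 25],
  ],
)

```text
clock: 38.55
eef_pos: [635.7, 31.2, 32.3]
tcp_rot: [-0.722, 1.567, -0.699]
contact_force: [0.1, 1.0, 0.7]
opening: 0.337
```

Emit:
step_arm(
  rows=[
    [0, 0, -2, 0, 0, 0, 25],
    [0, 0, -3.5, 0, 0, 0, 25],
    [0, 0, -4.5, 0, 0, 0, 25],
    [0, 0, -5.2, 0, 0, 0, 25],
    [0, 0, -5.8, 0, 0, 0, 25],
    [0, 0, -6.2, 0, 0, 0, 25],
    [0, 0, -6.5, 0, 0, 0, 25],
    [0, 0, -6.5, 0, 0, 0, 25],
  ],
)

```text
clock: 39.55
eef_pos: [635.7, 31.3, 25.7]
tcp_rot: [-0.719, 1.567, -0.696]
contact_force: [0.0, 0.1, -0.7]
opening: 0.341
```

```bash
python3 -c "
from h import *; st()"
```

```text
t 39.55 tcp [635.7  31.3  25.7] F [ 0.   0.1 -0.7] open 29.1 jawang 0.0236 x [ 0.003 -0.002 -1.   ] q [ 0.05  0.61  1.74 -0.    0.78  0.03]
```

Emit:
step_arm(
  rows=[
    [0, 0, -0.3, 0, 0, 0, 25],
    [0, 0, -0.5, 0, 0, 0, 25],
    [0, 0, -0.7, 0, 0, 0, 25],
    [0, 0, -0.8, 0, 0, 0, 25],
    [0, 0, -0.9, 0, 0, 0, 25],
    [0, 0, -1.1, 0, 0, 0, 25],
    [0, 0, -1.3, 0, 0, 0, 25],
    [0, 0, -1.3, 0, 0, 0, 25],
  ],
)

```text
clock: 40.55
eef_pos: [635.7, 31.2, 24.8]
tcp_rot: [-0.727, 1.567, -0.704]
contact_force: [-1.7, -0.1, 5.1]
opening: 0.342
```

```bash
python3 -c "
from h import *; st()"
```

```text
t 40.55 tcp [635.7  31.2  24.8] F [-1.7 -0.1  5.1] open 29.2 jawang 0.0236 x [ 0.003 -0.002 -1.   ] q [ 0.05  0.61  1.74 -0.    0.78  0.03]
```

Emit:
step_arm(
  rows=[
    [0, 0, 0.3, 0, 0, 0, 25],
    [0, 0, 0.3, 0, 0, 0, 32],
    [0, 0, 0.4, 0, 0, 0, 38],
    [0, 0, 0.8, 0, 0, 0, 44],
    [0, 0, 1, 0, 0, 0, 50],
    [0, 0, 1, 0, 0, 0, 55],
    [0, 0, 1, 0, 0, 0, 55],
    [0, 0, 1, 0, 0, 0, 55],
  ],
)

```text
clock: 41.55
eef_pos: [635.8, 31.2, 25.8]
tcp_rot: [-0.712, 1.567, -0.689]
contact_force: [0.5, 0.3, -0.3]
opening: 0.641
```

Emit:
step_arm(
  rows=[
    [0, 0, 10, 0, 0, 0, 60],
    [0, 0, 40, 0, 0, 0, 60],
    [0, 0, 85, 0, 0, 0, 60],
    [0, 0, 130, 0, 0, 0, 60],
    [-20, 0, 165, 0, 0, 0, 60],
    [-60, 0, 190, 0, 0, 0, 60],
    [-110, 0, 200, 0, 0, 0, 60],
    [-150, 0, 200, 0, 0, 0, 60],
  ],
)

```text
clock: 42.55
eef_pos: [484.5, 31.2, 227.4]
tcp_rot: [-0.429, 1.565, -0.406]
contact_force: [-0.6, -0.0, -0.1]
opening: 0.701
```

Emit:
step_arm(
  rows=[
    [-30, -30, 0, 0, 0, 0, 60],
    [-60, -70, 0, 0, 0, 0, 60],
    [-80, -115, 0, 0, 0, 0, 60],
    [-90, -160, 0, 0, 0, 0, 60],
    [-90, -200, 0, 0, 0, 0, 60],
    [-90, -230, 0, 0, 0, 0, 60],
    [-90, -240, 0, 0, 0, 0, 60],
    [-90, -240, 0, 0, 0, 0, 60],
  ],
)

```text
clock: 43.55
eef_pos: [394.4, -208.7, 227.6]
tcp_rot: [-0.384, 1.565, -0.362]
contact_force: [0.6, -0.3, 0.7]
opening: 0.7
```

```bash
python3 -c "
from h import *; st(); p,d=grab('scene','k');P=pts('scene',d); q,e=grab('top','k')
for n,(u,v) in dict(y=(348,224),g=(321,238),r=(294,258),b=(265,272)).items():
  m=np.zeros(d.shape,bool);m[v-14:v+15,u-11:u+12]=1;m&=(P[...,2]>66)&(P[...,2]<85);print(n,m.sum(),np.median(P[m],0).round(1),P[m][:,2].max())
cv2.imwrite('pics/k2.png',cv2.resize(p[130:310,220:440,::-1],None,fx=3.3,fy=3.3,interpolation=2))
a=np.load('pics/a_scene.npz')['p'];
for (u,v) in((306,171),(415,160)): print(np.abs(p.astype(int)-a)[v-16:v+16,u-10:u+10].mean())
st()"
```

```text
t 43.55 tcp [ 394.4 -208.7  227.6] F [ 0.6 -0.3  0.7] open 59.8 jawang 0.0224 x [ 0.005 -0.002 -1.   ] q [-0.49  0.07  2.01  0.    1.06 -0.51]
y 91 [635.7  93.7  69. ] 72.03818178891868
g 99 [637.3  30.4  68.8] 71.52537381806792
r 108 [638.6 -33.5  69. ] 72.26449992590108
b 111 [641.2 -96.8  69.3] 72.06492907990128
1.8958333333333333
1.8369791666666666
t 43.65 tcp [ 394.4 -207.9  227.4] F [ 0.1 -0.6  0. ] open 59.7 jawang 0.0238 x [ 0.005 -0.002 -1.   ] q [-0.49  0.07  2.01  0.    1.06 -0.51]
```

View pics/k2.png

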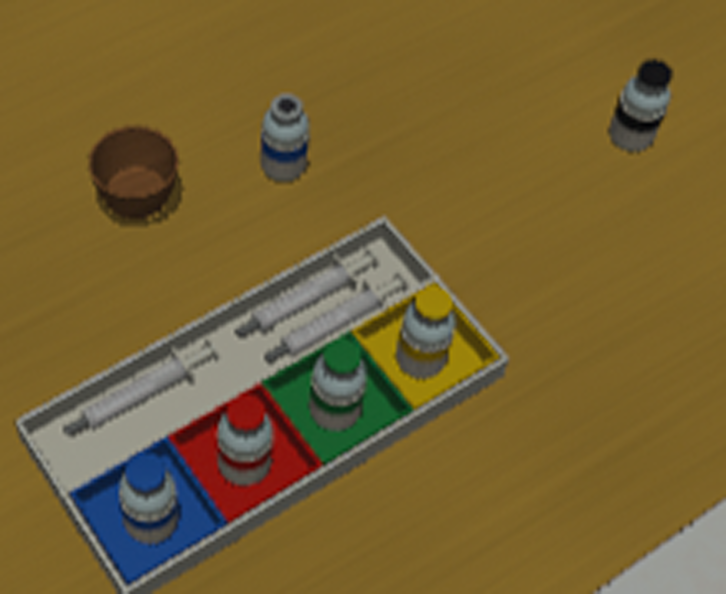

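View pics/k_top.png

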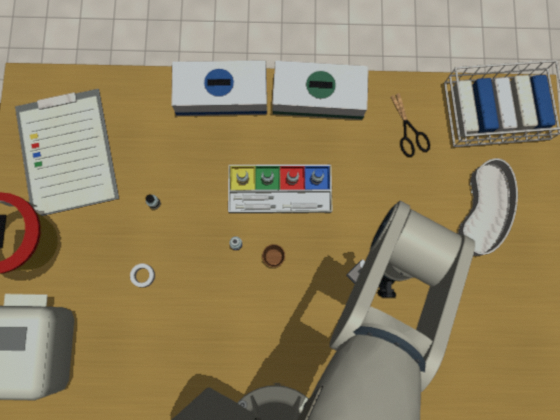

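All four stand upright in the cups of their own colour: crop px blue (148,498), red (245,435), green (340,380) and yellow (428,330). The opened and black vials haven't moved, so I'm handing in.

```bash
python3 -c "
from h import *; print(order.sign_off()); st()"
```

```text
the job is handed in; nothing more can be done
None
the job is handed in; nothing more can be done
```

I moved the four sealed vials into the cups of their own colour, in the order yellow, red, blue, green, and handed the job in at about 43.7 s of the 96 s allowed. Each one was lowered until the wrist felt the cup floor, at 5 to 11 N, and only then released.

- **Vials in the tray:** in the last pictures all four stand upright near the centre of their cups. I measured their tops at about 71.5 to 72.3 mm above the counter, against 71 mm expected.
- **Vials left alone:** the black-capped and the opened vial show no change from the first picture, and the arm never went near them at low height.
- **Robot:** the gripper is empty, open and clear of everything, and the highest wrist force I saw at the end of a move was about 11 N.
- **Disagreements:** the two cameras differed by about 3 mm in x, so I used their average. Intersecting the two cameras' sight lines put the cap centres 3 to 4 mm lower than the depth readings did. That measures the visible middle of the cap rather than its top, so I went by the depth heights, which agreed with the stated sizes.

No check failed.

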